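Hang the cutlery cup on the washing-up tub

TASK

The small steel cutlery cup lies on its side on the table. Stand it upright on the table and let go of it, then take a fresh hold and hang it by its own hook on the white washing-up tub: over the middle of the long side nearest you, cup outside, hook inside, hook right down on the rim. Leave the tub and all the other things where they are.

Things in the scene. Friction and masses are not known exactly. Their poses are not given: they have to be found in the camera images.
- cup: Open steel cutlery cup with slots in front and back, 46 deep (x), 54 wide (y), 80 mm tall (z), walls 3 mm, 0.11-0.23 kg. Origin: centre of its underside; z out of its mouth, x to its back with the hook. It starts lying on its front: x up, z level, origin 23 mm up; the mouth points to the robot's right (-y), give or take 0.5 rad. Let go standing with a lean under 15 degrees, it rocks upright.
- cup_grip (a point): Middle of the cup at x = 0, y = 0, z = 60 mm in its frame, axes as the cup's. Pinch here, across the flat sides (y = -27 and +27 mm); the hook then stays 43 mm or less behind the grasp for a gripper leaning up to 45 degrees to the mouth side (cup lying) or to the hook side (cup upright).
- cup_hook (a point): Middle of the hook strap's underside, the spot that rests on the rim: x = 29.5, y = 0, z = 77 mm in the cup's frame, axes as the cup's. The strap is 26 mm wide (y) and 3 mm thick, flush with the cup's mouth; it spans a gap 13 mm wide (x = 23 to 36 mm), then turns down as a tongue.
- hook_tip (a point): Lower end of the hook's tongue: x = 40, y = 0, z = 49 mm in the cup's frame, axes as the cup's. The tongue is 3 mm thick and its last 8 mm flare away from the cup, to x = 43 mm.
- tub: White plastic washing-up tub, 140 (x) by 240 (y) by 115 mm tall, loose, 1.8 kg, a mug and a sink plug in it. Walls 5 mm, with a round bead 7 mm thick along the rim. Origin: centre of its underside; z up, x away from the robot (turned up to 0.25 rad): the long side nearest the robot is at x = -67.5 mm. They leave 20 mm free inside that wall.
- tub_rim (a point): Top of the rim bead at the middle of the tub's long side nearest the robot, 115 mm above the table; x = -67.5, y = 0 mm in the tub's frame. Axes as the tub's: y runs along the rim, x points into the tub.

How it is judged:
By the outcome, as a careful person would: the job done as asked, in the order asked, and still so for the second after the job is handed in, with the robot touching nothing.
It also fails if it takes over 58 s, if anything falls off the work surface, if the arm or the gripper's body presses on something with over 40 N, if the wrist force passes 120 N, or if a joint passes its speed limit or range.

ROBOT

A 6-joint arm with a two-finger parallel gripper is mounted at the origin on a cart in front of the work surface, level with it; the furniture and walls round the work are solid. World frame = base frame: x ahead of the robot, y to its left, z up, the work surface at z = 0. Lengths are in m, angles in rad, forces in N, time in s.
With the tool pointing down it reaches from about 0.325 to 0.775 m from the base axis. Payload 9.3 kg.
Tool frame: the origin (TCP) lies at the centre of the arm's flange, where the gripper is bolted on; the fingertips stand 173 mm ahead of it and the grasp point (between the pads) lies 155 mm ahead of it; z points along the fingers, y is the direction in which the jaws open and shut (so a half turn about z gives the same grasp; the last joint's range is limited). The gripper opens to 85 mm and grips with 20 to 120 N. Pads are 22 mm wide; open, the fingers measure 114 mm over their backs; the gripper's body (76 mm by 85 mm) begins 54 mm behind the grasp point. The pads swing forward as they close: fully open they stand 13 mm farther back than shut.
Start: joints at [-1.473, 0.259, 0.021, 1.334, 0, 1.418], TCP at [0.136, -0.533, 0.405] pointing down, gripper open.
Joint ranges: [-3.04, 3.04], [-0.91, 1.82], [-1.04, 1.36], [-1.92, 1.95], [-1.52, 1.45], [-3.14, 3.14]. Speed limits (rad/s): [2.22, 2.22, 2.79, 3.14, 3.14, 3.14].

INTERFACE

Orientations are given as a rotation vector (axis times angle).
In Python, from station import status, imaging, job gives the robot as it stands.
- The arm moves only by the shell command python3 -m pendant 'ROWS' [FORCE]. ROWS is a JSON object of lists of equal length, an entry for each row: "rot": the turn, a rotation vector about the world's x, y, z in degrees, a list of three; "slide": the shift along the world's x, y, z in m, a list of three; "gripper": the opening, from 0 (shut) to 1 (fully open). In form: {"rot": [[rx, ry, rz], ...], "slide": [[tx, ty, tz], ...], "gripper": [gripper, ...]}. A call has exactly 10 rows; each row is the pose to reach, as a shift and turn from the pose measured when the call began; what a row does not reach only later rows make up. A row lasts 1/12 s, in which the tool goes at most 41.7 mm and 7.16 degrees, less where a joint would pass 70% of its speed; a pose out of reach is approached as far as the arm can. A call with a gripper value outside its range is refused whole. The fingers move at their own pace and stop on an object; FORCE is the grip in N (left out, the last holds). Time passes only in rows, so rows that repeat a pose let the fingers close, or fill a call up. It gives the time, the measured TCP pose, the force and the opening at its end, in the units of the state.
- status.get_obs(): the state, without advancing time (a new reading comes with each control period).
- imaging.camera(name): name is "scene" or "side" or "wrist"; returns a dict with "img" (480x640x3 uint8, blue, green, red), "camera_matrix" (3x3 intrinsics, pixels), "k1" (the pictures are not rectified: a ray, as slopes to the right and down, at radius r is drawn at 1 + k1 r^2 times it, then the intrinsics apply), "origin" and "rotation" of the camera in the world; the wrist camera has in their place "mount" (4x4, takes a point from camera to tool coordinates, whose origin is the TCP and whose axes are the flange's). Camera axes: x right, y down, z forward; pixel columns grow to the right and rows downward; lengths in m; the calibration is good to about 2 mm. A picture is of the moment at which its call begins: read the wrist's pose just before it. There is no depth.
- job.close_job(): hands the job in, once; it reports no verdict.
The state is a dict: "t": time; "q": joint angles; "joint_vel": joint speeds; "joint_efforts": joint torques, N m; "position": TCP position; "tcp_rot": TCP orientation; "wrist_force": force on the tool from outside, world axes, zero at the start; "torque": the same for the moment, N m; "gripper_width": opening from 0.0 (shut) to 1.0 (fully open).
Only numpy, scipy, OpenCV 4.12 (cv2) and the standard library are available. Lean on these libraries where they do the work, as an engineer would, in place of code of your own. Each camera call takes 0.05 s, during which the arm holds its last target.

## Working session

There is one attempt and no reset: what is moved stays moved. The work goes in short steps, Python scripts to look and compute and a shell command to move; the robot and the scene stay as the last step left them, time stands still between calls to the robot, and variables do not carry over. Pictures are saved under pics/ and viewed, and the job is handed in when it is done.

```bash
ls; mkdir -p pics; python3 - <<'E'
from station import status, imaging
import cv2
o=status.get_obs(); print(o)
for n in ["scene","side","wrist"]:
    c=imaging.camera(n); cv2.imwrite(f"pics/{n}0.png",c["img"]); print(n,{k:v for k,v in c.items() if k!="img"})
E
```

```text
pics
{'t': 0.0, 'q': array([-1.47260335e+00,  2.59164554e-01,  2.07499311e-02,  1.33369075e+00,
       -2.60612145e-05,  1.41817891e+00]), 'joint_vel': array([ 0.00081998,  0.00051139, -0.00070182,  0.00125341,  0.00039181,
       -0.00019226]), 'joint_efforts': array([-4.26052875e-04, -5.55647349e+01,  3.44522524e+01,  1.38273856e-02,
       -1.07909862e-04,  1.43547305e-05]), 'position': array([ 0.13648101, -0.53273422,  0.40407638]), 'tcp_rot': array([-3.11562295e+00, -3.92776499e-01, -1.50200685e-05]), 'wrist_force': array([-0.53668153,  0.15675007, -0.16633701]), 'torque': array([-0.00781958, -0.02323255, -0.02790482]), 'gripper_width': 0.9968673300569697}
scene {'camera_matrix': array([[475.8242732 ,   0.        , 311.74309863],
       [  0.        , 475.8242732 , 245.96672004],
       [  0.        ,   0.        ,   1.        ]]), 'k1': 0.002021138801030981, 'origin': array([ 0.21667715, -0.73032423,  0.49562879]), 'rotation': array([-2.01229708,  0.44914323, -0.2432001 ])}
side {'camera_matrix': array([[512.14110861,   0.        , 321.19539365],
       [  0.        , 512.14110861, 240.61507426],
       [  0.        ,   0.        ,   1.        ]]), 'k1': 0.046289748728598035, 'origin': array([0.36060301, 0.63804749, 0.56836811]), 'rotation': array([-0.29645376,  2.65400631, -1.46690578])}
wrist {'camera_matrix': array([[370.07232182,   0.        , 324.41924933],
       [  0.        , 370.07232182, 237.42794837],
       [  0.        ,   0.        ,   1.        ]]), 'k1': 0.016427109427351785, 'mount': array([[ 1.22917701e-04, -9.47277324e-01, -3.20414819e-01,
         8.27655833e-02],
       [ 9.99999986e-01,  8.01104508e-05,  1.46781244e-04,
        -1.28624173e-04],
       [-1.13373968e-04, -3.20414832e-01,  9.47277321e-01,
         3.19013702e-02],
       [ 0.00000000e+00,  0.00000000e+00,  0.00000000e+00,
         1.00000000e+00]])}
```

View pics/scene0.png

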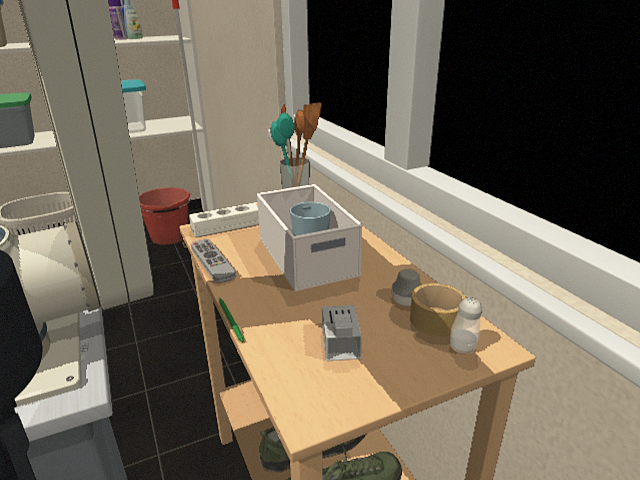

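View pics/side0.png

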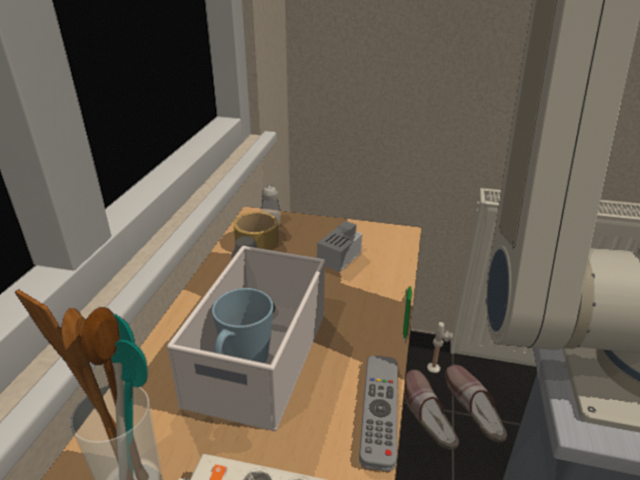

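View pics/wrist0.png

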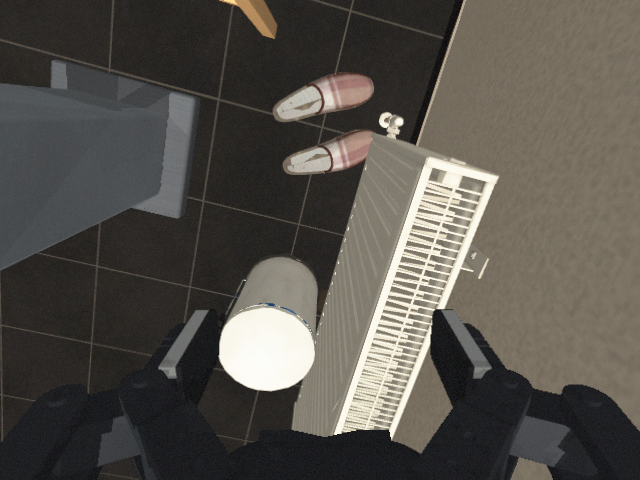

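The scene camera shows the cup lying at about (342,332) with its hook on top. The tub's near long wall runs from about (258,192) to (297,283). The mug sits in the tub at (310,215). I'll zoom in next.

```bash
cat > h.py <<'E'
import numpy as np, cv2
from scipy.spatial.transform import Rotation as R
from station import status, imaging
def pose(c,o=None):
    if "mount" in c:
        T=np.eye(4);T[:3,:3]=R.from_rotvec(o["tcp_rot"]).as_matrix();T[:3,3]=o["position"]
        M=T@c["mount"];return M[:3,:3],M[:3,3]
    return R.from_rotvec(c["rotation"]).as_matrix(),np.array(c["origin"])
def ray(c,uv,o=None):
    Rm,t=pose(c,o)
    p=cv2.undistortPoints(np.array([[uv]],float),c["camera_matrix"],np.array([c["k1"],0,0,0.]))[0,0]
    d=Rm@np.array([p[0],p[1],1]);return t,d/np.linalg.norm(d)
def plane(c,uv,z,o=None):
    t,d=ray(c,uv,o);return t+d*(z-t[2])/d[2]
def tri(rays):
    A=np.zeros((3,3));b=np.zeros(3)
    for t,d in rays:
        P=np.eye(3)-np.outer(d,d);A+=P;b+=P@t
    x=np.linalg.solve(A,b);return x,[np.linalg.norm((np.eye(3)-np.outer(d,d))@(x-t)) for t,d in rays]
def proj(c,X,o=None):
    Rm,t=pose(c,o)
    rv=cv2.Rodrigues(Rm.T)[0]
    return cv2.projectPoints(np.atleast_2d(np.array(X,float)),rv,-Rm.T@t,c["camera_matrix"],np.array([c["k1"],0,0,0.]))[0][:,0]
def crop(img,x0,y0,x1,y1,s,fn):
    cv2.imwrite(fn,cv2.resize(img[y0:y1,x0:x1],None,fx=s,fy=s,interpolation=cv2.INTER_CUBIC))
E
python3 - <<'E'
from h import *
a=cv2.imread("pics/scene0.png");b=cv2.imread("pics/side0.png")
crop(a,290,290,390,365,8,"pics/c1.png")
crop(b,300,210,380,275,8,"pics/c2.png")
crop(a,245,175,375,295,5,"pics/c3.png")
crop(b,165,235,335,430,3,"pics/c4.png")
E
```

```text
(no output)
```

View pics/c1.png

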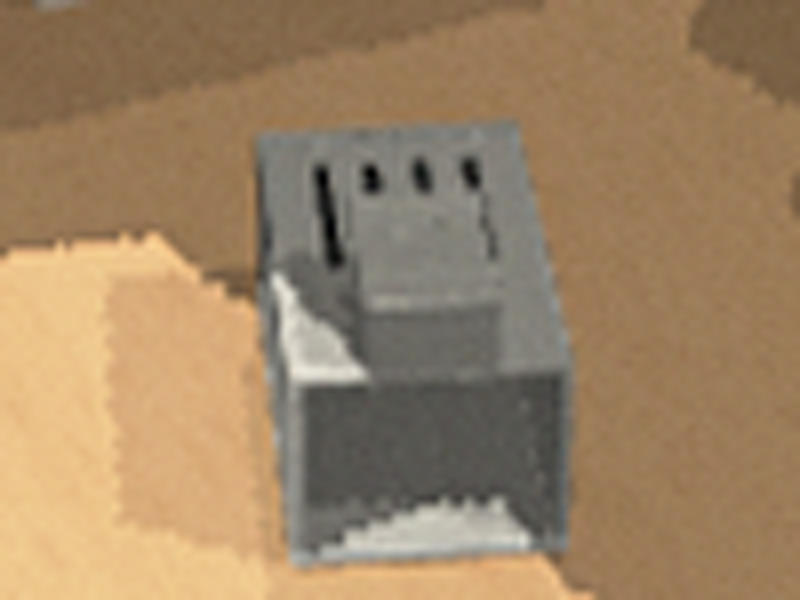

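View pics/c2.png

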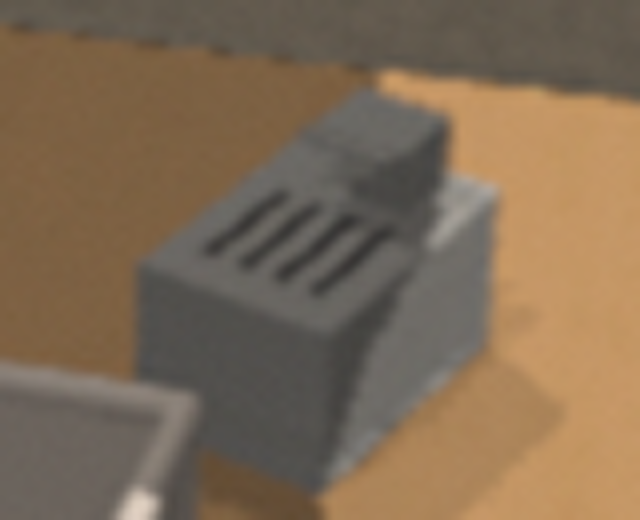

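View pics/c3.png

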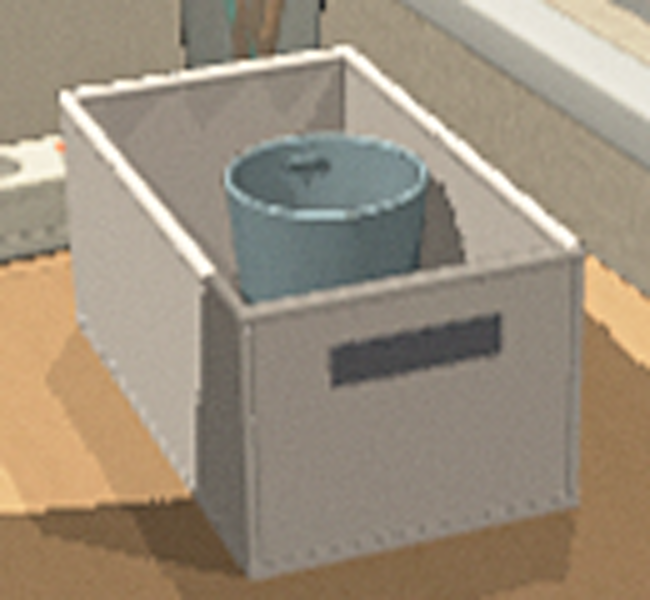

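View pics/c4.png

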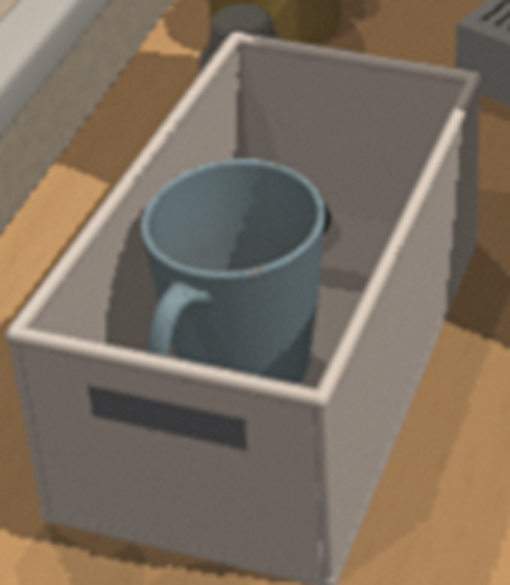

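```bash
cat > m1.py <<'E'
from h import *
cs=imaging.camera("scene");cd=imaging.camera("side")
f=lambda p,o,s:[o[0]+(p[0]+.5)/s-.5,o[1]+(p[1]+.5)/s-.5]
S1=lambda p:f(p,(290,290),8);S2=lambda p:f(p,(300,210),8);S3=lambda p:f(p,(245,175),5);S4=lambda p:f(p,(165,235),3)
print("cup top corners z=.046 scene")
for p in [(258,135),(518,122),(570,370),(293,382)]: print(plane(cs,S1(p),.046))
print("side")
for p in [(330,333),(140,265),(495,190)]: print(plane(cd,S2(p),.046))
print("bottom z=0 scene",[plane(cs,S1(p),0) for p in [(293,565),(565,550)]],"side",[plane(cd,S2(p),0) for p in [(320,490),(140,395)]])
print("tri",tri([ray(cs,S1((258,135))),ray(cd,S2((330,333)))]),tri([ray(cs,S1((518,122))),ray(cd,S2((140,265)))]),tri([ray(cs,S1((293,382))),ray(cd,S2((495,190)))]))
sc=[(68,95),(245,313),(578,245),(345,50)];sd=[(325,398),(475,75),(237,38),(15,330)]
for a,b in zip(sc,sd): print("tub",plane(cs,S3(a),.115),plane(cd,S4(b),.115),tri([ray(cs,S3(a)),ray(cd,S4(b))]))
E
python3 m1.py
```

```text
cup top corners z=.046 scene
[ 0.48997657 -0.14631684  0.046     ]
[ 0.539898   -0.16566892  0.046     ]
[ 0.50946904 -0.2405745   0.046     ]
[ 0.4614715  -0.22115618  0.046     ]
side
[ 0.48967362 -0.14564525  0.046     ]
[ 0.53901947 -0.16409115  0.046     ]
[ 0.46195722 -0.21766694  0.046     ]
bottom z=0 scene [array([ 0.46220239, -0.218949  ,  0.        ]), array([ 0.51128911, -0.23793206,  0.        ])] side [array([ 0.49092872, -0.14727125,  0.        ]), array([ 0.54152388, -0.17653988,  0.        ])]
tri (array([ 0.48990636, -0.14610237,  0.04577998]), [np.float64(0.0001770024153060205), np.float64(0.00017700241530618012)]) (array([ 0.53968227, -0.16526731,  0.0454976 ]), [np.float64(0.0004751799522898254), np.float64(0.0004751799522896699)]) (array([ 0.46218185, -0.21972031,  0.0447375 ]), [np.float64(2.0471569222601947e-05), np.float64(2.047156922259399e-05)])
tub [0.50783505 0.21387802 0.115     ] [0.50527131 0.22317485 0.115     ] (array([0.5079901 , 0.21965665, 0.11206647]), [np.float64(0.0017200446918643076), np.float64(0.0017200446918642527)])
tub [ 0.49532791 -0.01957989  0.115     ] [ 0.49540673 -0.01188883  0.115     ] (array([ 0.49652418, -0.01552929,  0.11267592]), [np.float64(0.00041714575017377526), np.float64(0.0004171457501737084)])
tub [ 0.62970579 -0.02336436  0.115     ] [ 0.62803843 -0.01690516  0.115     ] (array([ 0.63035963, -0.02077856,  0.11303599]), [np.float64(0.001019020302139887), np.float64(0.001019020302139843)])
tub [0.63945456 0.20868832 0.115     ] [0.64152586 0.21503852 0.115     ] (array([0.64209313, 0.21369026, 0.11322501]), [np.float64(0.0004576261256662197), np.float64(0.0004576261256662553)])
```

The measured corners fit the given sizes: cup about 54 × 80 mm with its top at 45–46 mm, and the tub at the expected height. Next I work out the grasp poses: hold at a 45° lean to the mouth side, then turn 90° about the jaw axis.

```bash
cat > plan.py <<'E'
from h import *
d=np.array([-.0291,-.0743,0]);d/=np.linalg.norm(d);up=np.array([0,0,1.])
org=np.array([.5148,-.1557,.023]);cy=np.cross(d,up)
TCPD=.152
def tool(a,y):
    x=np.cross(y,a);return np.c_[x,y,a]
def rel(pos,Rm,o=None):
    o=o or status.get_obs()
    R0=R.from_rotvec(o["tcp_rot"])
    rv=np.degrees((R.from_matrix(Rm)*R0.inv()).as_rotvec())
    return np.round(rv,1),np.round(pos-o["position"],4)
s=np.sqrt(.5)
a1=(-d-up)*s; g1=org+.060*d+.005*up
T1=tool(a1,-cy); p1=g1-TCPD*a1
a2=(d-up)*s; T2=tool(a2,-cy)
E
python3 - <<'E'
from plan import *
print(d,g1,"p1",p1)
print("pre",rel(p1-.11*a1,T1)); print("grasp",rel(p1,T1))
c=imaging.camera("scene")
# table edge points for reference
for uv in [(295,450),(228,300),(530,360),(400,408)]: print(uv,plane(c,uv,0).round(3))
E
```

```text
[-0.36468284 -0.9311318   0.        ] [ 0.49291903 -0.21156791  0.028     ] p1 [ 0.45372283 -0.31164617  0.13548023]
pre (array([ 30.9, -35. ,  51.3]), array([ 0.2889,  0.1487, -0.1912]))
grasp (array([ 30.9, -35. ,  51.3]), array([ 0.3172,  0.2211, -0.2689]))
(295, 450) [ 0.356 -0.35   0.   ]
(228, 300) [0.37  0.009 0.   ]
(530, 360) [ 0.741 -0.353  0.   ]
(400, 408) [ 0.51  -0.348  0.   ]
```

```bash
python3 -m pendant '{"rot":[[3,-3.5,5],[6,-7,10],[9.3,-10.5,15.4],[12.4,-14,20.5],[15.5,-17.5,25.7],[18.5,-21,30.8],[21.6,-24.5,35.9],[24.7,-28,41],[27.8,-31.5,46.2],[30.9,-35,51.3]],"slide":[[0.029,0.015,-0.019],[0.058,0.03,-0.038],[0.087,0.045,-0.057],[0.116,0.059,-0.076],[0.144,0.074,-0.096],[0.173,0.089,-0.115],[0.202,0.104,-0.134],[0.231,0.119,-0.153],[0.26,0.134,-0.172],[0.289,0.149,-0.191]],"gripper":[1,1,1,1,1,1,1,1,1,1]}' 60
python3 - <<'E'
from plan import *
o=status.get_obs();print(o["q"].round(2),rel(p1,T1))
c=imaging.camera("wrist");cv2.imwrite("pics/w1.png",c["img"])
print(proj(c,[org+d*z+cy*y+up*.023 for z in(0,.08) for y in(-.027,.027)],o))
cv2.imwrite("pics/s1.png",imaging.camera("scene")["img"])
E
```

```text
t: 1.13
position: [0.4267, -0.383, 0.2127]
tcp_rot: [-2.11, -1.446, -0.881]
wrist_force: [0.8, -1.1, -0.0]
gripper_width: 1.0
[-1.    0.59 -0.08  1.43  0.61  0.77] (array([-0.2,  0.2, -0.2]), array([ 0.027 ,  0.0714, -0.0772]))
[[362.7464817  156.09749415]
 [284.05243474 155.7851837 ]
 [368.5725002  264.12862843]
 [277.06167599 263.78788231]]
```

View pics/w1.png

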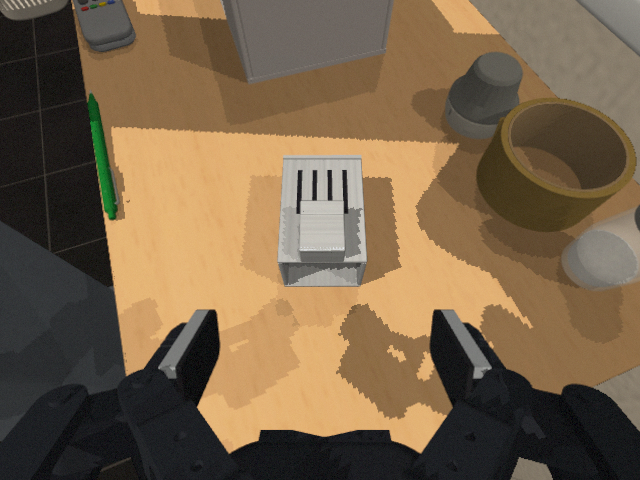

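View pics/s1.png

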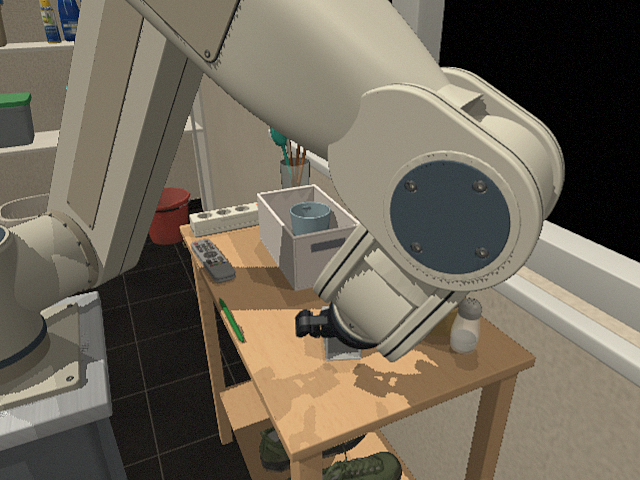

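The wrist picture shows the cup centred at about (323,215) between the fingers. Its corners lie within 2–3 px of the prediction, so I go in and close.

```bash
python3 -m pendant '{"rot":[[0,0,0],[0,0,0],[0,0,0],[0,0,0],[0,0,0],[0,0,0],[0,0,0],[0,0,0],[0,0,0],[0,0,0]],"slide":[[0.004,0.01,-0.011],[0.008,0.02,-0.022],[0.011,0.03,-0.033],[0.015,0.04,-0.043],[0.018,0.049,-0.053],[0.021,0.056,-0.061],[0.023,0.062,-0.067],[0.025,0.067,-0.073],[0.027,0.071,-0.077],[0.027,0.071,-0.077]],"gripper":[1,1,1,1,1,1,1,1,1,1]}' 60
python3 -m pendant '{"rot":[[0,0,0],[0,0,0],[0,0,0],[0,0,0],[0,0,0],[0,0,0],[0,0,0],[0,0,0],[0,0,0],[0,0,0]],"slide":[[0,0,0],[0,0,0],[0,0,0],[0,0,0],[0,0,0],[0,0,0],[0,0,0],[0,0,0],[0,0,0],[0,0,0]],"gripper":[0,0,0,0,0,0,0,0,0,0]}' 60
python3 - <<'E'
from plan import *
o=status.get_obs();print(o["q"].round(2),o["wrist_force"],rel(p1,T1))
c=imaging.camera("wrist");cv2.imwrite("pics/w2.png",c["img"])
E
```

```text
t: 2.07
position: [0.4553, -0.3099, 0.1319]
tcp_rot: [-2.103, -1.443, -0.877]
wrist_force: [0.5, 0.4, 0.4]
gripper_width: 1.0
t: 2.9
position: [0.4552, -0.3103, 0.1324]
tcp_rot: [-2.104, -1.443, -0.878]
wrist_force: [-2.0, -3.2, 6.0]
gripper_width: 0.626
[-0.89  0.63 -0.26  1.15  0.66  0.88] [-2.00808253 -3.18117949  5.96586479] (array([-0.5, -0. , -0.4]), array([-0.0015, -0.0013,  0.0031]))
```

View pics/w2.png

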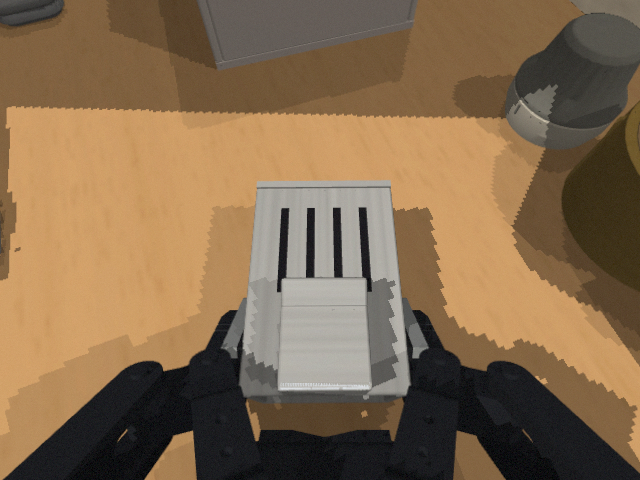

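The cup is gripped: the opening of 0.626 is about 53 mm, as it should be. Next I work out the lift and the 90° turn about the grip.

```bash
python3 - <<'E'
from plan import *
o=status.get_obs();R0=R.from_rotvec(o["tcp_rot"]);p=o["position"]
a=R0.as_matrix()[:,2];y=R0.as_matrix()[:,1];g=p+TCPD*a
print("g",g,"y",y,"lean",np.degrees(np.arccos(-a[2])),"yaw err",y@np.cross(d,up))
def at(gt,ang):
    r=R.from_rotvec(np.radians(ang)*cy);return (r.as_rotvec(degrees=True)).round(1),(gt-TCPD*(r.apply(a))-p).round(3)
ge=np.array([.47,-.25,.085])
for i in range(1,21):
    f=np.clip((i-2)/16,0,1); gt=g+(ge-g)*[f,f,0]; gt[2]=g[2]+min(1,i/4)*(.100-g[2]); 
    if i>14: gt[2]=.1-(i-14)/6*.015
    print(i,*[x.tolist() for x in at(gt,90*f)])
E
```

```text
g [ 0.49375848 -0.20912946  0.02565961] y [ 0.93341352 -0.35878866 -0.00314535] lean 45.42157555344566 yaw err -0.9999750795321295
1 [-0.0, 0.0, 0.0] [0.0, 0.0, 0.019]
2 [-0.0, 0.0, 0.0] [0.0, 0.0, 0.037]
3 [-5.2, 2.1, 0.0] [0.003, 0.008, 0.066]
4 [-10.5, 4.1, 0.0] [0.005, 0.016, 0.093]
5 [-15.7, 6.2, 0.0] [0.009, 0.026, 0.101]
6 [-21.0, 8.2, 0.0] [0.012, 0.035, 0.108]
7 [-26.2, 10.3, 0.0] [0.016, 0.046, 0.113]
8 [-31.4, 12.3, 0.0] [0.019, 0.057, 0.117]
9 [-36.7, 14.4, 0.0] [0.023, 0.068, 0.119]
10 [-41.9, 16.4, 0.0] [0.027, 0.079, 0.12]
11 [-47.1, 18.5, 0.0] [0.031, 0.091, 0.119]
12 [-52.4, 20.5, 0.0] [0.035, 0.102, 0.117]
13 [-57.6, 22.6, 0.0] [0.039, 0.113, 0.113]
14 [-62.9, 24.6, 0.0] [0.042, 0.123, 0.109]
15 [-68.1, 26.7, 0.0] [0.046, 0.133, 0.1]
16 [-73.3, 28.7, 0.0] [0.049, 0.143, 0.09]
17 [-78.6, 30.8, 0.0] [0.052, 0.151, 0.078]
18 [-83.8, 32.8, 0.0] [0.055, 0.159, 0.066]
19 [-83.8, 32.8, 0.0] [0.055, 0.159, 0.063]
20 [-83.8, 32.8, 0.0] [0.055, 0.159, 0.061]
```

```bash
python3 -m pendant '{"rot":[[0,0,0],[0,0,0],[-5.2,2.1,0],[-10.5,4.1,0],[-15.7,6.2,0],[-21,8.2,0],[-26.2,10.3,0],[-31.4,12.3,0],[-36.7,14.4,0],[-41.9,16.4,0]],"slide":[[0,0,0.019],[0,0,0.037],[0.003,0.008,0.066],[0.005,0.016,0.093],[0.009,0.026,0.101],[0.012,0.035,0.108],[0.016,0.046,0.113],[0.019,0.057,0.117],[0.023,0.068,0.119],[0.027,0.079,0.12]],"gripper":[0,0,0,0,0,0,0,0,0,0]}' 60
cat > step2.py <<'E'
from plan import *
o=status.get_obs();R0=R.from_rotvec(o["tcp_rot"]);p=o["position"]
a=R0.as_matrix()[:,2];g=p+TCPD*a
T0=R.from_matrix(T1).as_matrix()
print("g",g,"a",a,"q",o["q"].round(2))
Rs=R.from_matrix(T2)*R0.inv()
# slerp to T2 exact with slight residual
rv=Rs.as_rotvec(degrees=True);print("tot",rv)
ge=np.array([.47,-.25,.085])
for i in range(1,11):
    f=min(1,i/8.); gt=g+(ge-g)*f; r=R.from_rotvec(np.radians(rv*f)); print((rv*f).round(1).tolist(),(gt-TCPD*r.apply(a)-p).round(3).tolist())
E
python3 step2.py
```

```text
t: 3.78
position: [0.4822, -0.2308, 0.253]
tcp_rot: [-2.589, -1.77, 0.001]
wrist_force: [-0.4, 0.4, -2.3]
gripper_width: 0.625
g [ 0.48164845 -0.23020733  0.10098895] a [-0.00382016  0.00394997 -0.9999849 ] q [-0.6   0.32 -0.29  0.96  0.    1.34]
tot [-4.21360047e+01  1.61698719e+01  1.92443771e-02]
[-5.3, 2.0, 0.0] [0.004, 0.011, -0.003]
[-10.5, 4.0, 0.0] [0.008, 0.023, -0.007]
[-15.8, 6.1, 0.0] [0.011, 0.034, -0.012]
[-21.1, 8.1, 0.0] [0.015, 0.045, -0.019]
[-26.3, 10.1, 0.0] [0.018, 0.055, -0.028]
[-31.6, 12.1, 0.0] [0.022, 0.064, -0.038]
[-36.9, 14.1, 0.0] [0.024, 0.073, -0.048]
[-42.1, 16.2, 0.0] [0.027, 0.081, -0.061]
[-42.1, 16.2, 0.0] [0.027, 0.081, -0.061]
[-42.1, 16.2, 0.0] [0.027, 0.081, -0.061]
```

```bash
python3 -m pendant '{"rot":[[-5.3,2,0],[-10.5,4,0],[-15.8,6.1,0],[-21.1,8.1,0],[-26.3,10.1,0],[-31.6,12.1,0],[-36.9,14.1,0],[-42.1,16.2,0],[-42.1,16.2,0],[-42.1,16.2,0]],"slide":[[0.004,0.011,-0.003],[0.008,0.023,-0.007],[0.011,0.034,-0.012],[0.015,0.045,-0.019],[0.018,0.055,-0.028],[0.022,0.064,-0.038],[0.024,0.073,-0.048],[0.027,0.081,-0.061],[0.027,0.081,-0.061],[0.027,0.081,-0.061]],"gripper":[0,0,0,0,0,0,0,0,0,0]}' 60
python3 step2.py | head -3; python3 - <<'E'
from h import *
a=imaging.camera("scene")["img"];b=imaging.camera("side")["img"]
cv2.imwrite("pics/s3.png",a);cv2.imwrite("pics/d3.png",b)
E
```

```text
t: 4.62
position: [0.5093, -0.1492, 0.191]
tcp_rot: [2.117, 1.448, -0.876]
wrist_force: [0.1, -0.8, -1.0]
gripper_width: 0.627
g [ 0.46992786 -0.2488479   0.08315073] a [-0.25879131 -0.65563127 -0.70934808] q [-0.28  0.46 -0.37  0.83 -0.78  1.7 ]
tot [-0.24409824 -0.12372116 -0.05299526]
[-0.0, -0.0, -0.0] [-0.0, -0.0, 0.0]
```

View pics/s3.png

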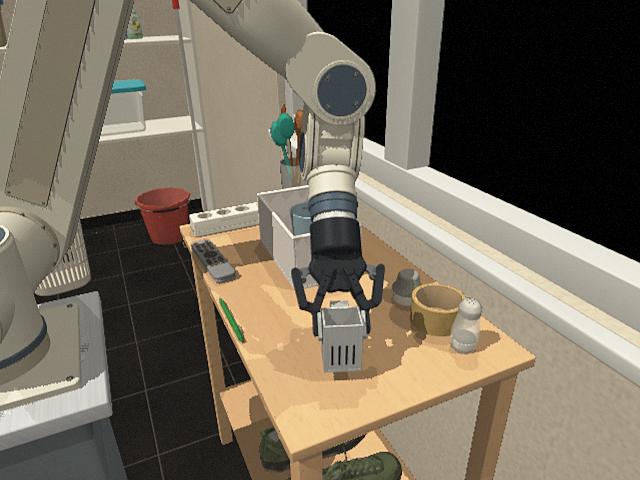

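View pics/d3.png

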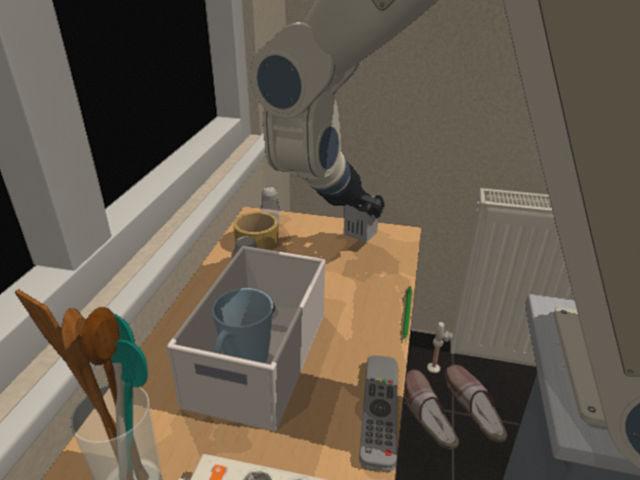

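The cup hangs upright in the gripper: in the scene picture its mouth is at (342,312) and its underside at (343,370). I lower it about 24 mm gently and watch the force.

```bash
python3 -m pendant '{"rot":[[0,0,0],[0,0,0],[0,0,0],[0,0,0],[0,0,0],[0,0,0],[0,0,0],[0,0,0],[0,0,0],[0,0,0]],"slide":[[0,0,-0.004],[0,0,-0.008],[0,0,-0.012],[0,0,-0.015],[0,0,-0.018],[0,0,-0.02],[0,0,-0.021],[0,0,-0.022],[0,0,-0.023],[0,0,-0.023]],"gripper":[0,0,0,0,0,0,0,0,0,0]}' 60
python3 step2.py | head -1; python3 - <<'E'
from h import *
a=imaging.camera("scene");b=imaging.camera("side")
crop(a["img"],290,280,410,390,6,"pics/c5.png")
cv2.imwrite("pics/s4.png",a["img"])
E
```

```text
t: 5.55
position: [0.5094, -0.1502, 0.1693]
tcp_rot: [2.119, 1.445, -0.874]
wrist_force: [-0.4, 0.1, -1.9]
gripper_width: 0.621
g [ 0.47019348 -0.24985674  0.06148514] a [-0.25767651 -0.6558763  -0.70952737] q [-0.28  0.48 -0.4   0.78 -0.78  1.7 ]
```

View pics/c5.png

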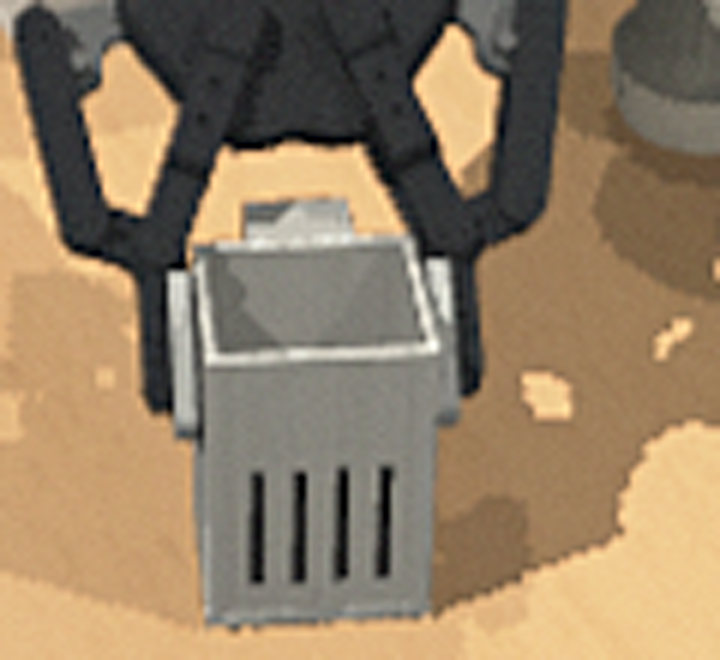

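```bash
python3 -m pendant '{"rot":[[0,0,0],[0,0,0],[0,0,0],[0,0,0],[0,0,0],[0,0,0],[0,0,0],[0,0,0],[0,0,0],[0,0,0]],"slide":[[0,0,-0.001],[0,0,-0.001],[0,0,-0.002],[0,0,-0.002],[0,0,-0.003],[0,0,-0.003],[0,0,-0.003],[0,0,-0.003],[0,0,-0.003],[0,0,-0.003]],"gripper":[0,0,0,0,0,0,0,0,0,0]}' 60
python3 - <<'E'
from h import *
a=imaging.camera("scene")
f=lambda X,Y:(290+(X+.5)/6-.5,280+(Y+.5)/6-.5)
for z in (0,.002,.004): print(z,[plane(a,f(*p),z).round(4) for p in [(208,625),(430,612)]])
print([plane(a,f(*p),.083).round(4) for p in [(205,362),(438,350),(412,240),(197,252)]])
E
```

```text
t: 6.48
position: [0.5094, -0.1503, 0.1676]
tcp_rot: [2.117, 1.443, -0.874]
wrist_force: [-3.2, 3.3, 11.1]
gripper_width: 0.622
0 [array([ 0.4376, -0.263 ,  0.    ]), array([ 0.4879, -0.2823,  0.    ])]
0.002 [array([ 0.4368, -0.2648,  0.002 ]), array([ 0.4868, -0.2841,  0.002 ])]
0.004 [array([ 0.4359, -0.2667,  0.004 ]), array([ 0.4857, -0.2859,  0.004 ])]
[array([ 0.4359, -0.2666,  0.083 ]), array([ 0.4853, -0.2859,  0.083 ]), array([ 0.5004, -0.2471,  0.083 ]), array([ 0.452 , -0.2287,  0.083 ])]
```

The wrist reads 11 N, so the cup is on the table. I open the fingers fully and check it stands before backing out along the tool axis.

```bash
python3 -m pendant '{"rot":[[0,0,0],[0,0,0],[0,0,0],[0,0,0],[0,0,0],[0,0,0],[0,0,0],[0,0,0],[0,0,0],[0,0,0]],"slide":[[0,0,0.001],[0,0,0.001],[0,0,0.001],[0,0,0.001],[0,0,0.001],[0,0,0.001],[0,0,0.001],[0,0,0.001],[0,0,0.001],[0,0,0.001]],"gripper":[0.7,0.8,0.9,1,1,1,1,1,1,1]}' 60
python3 -m pendant '{"rot":[[0,0,0],[0,0,0],[0,0,0],[0,0,0],[0,0,0],[0,0,0],[0,0,0],[0,0,0],[0,0,0],[0,0,0]],"slide":[[0.002,0.005,0.006],[0.005,0.012,0.013],[0.009,0.023,0.024],[0.013,0.034,0.036],[0.019,0.048,0.052],[0.024,0.062,0.067],[0.03,0.075,0.08],[0.034,0.085,0.092],[0.038,0.096,0.104],[0.038,0.096,0.104]],"gripper":[1,1,1,1,1,1,1,1,1,1]}' 60
python3 - <<'E'
from h import *
o=status.get_obs();print(o["q"].round(2),o["gripper_width"])
a=imaging.camera("scene")
crop(a["img"],280,270,420,390,5,"pics/c6.png");cv2.imwrite("pics/s6.png",a["img"])
b=imaging.camera("side");crop(b["img"],300,180,420,270,6,"pics/c6d.png")
E
```

```text
t: 7.37
position: [0.5094, -0.1502, 0.1685]
tcp_rot: [2.117, 1.443, -0.874]
wrist_force: [0.0, -0.8, 0.0]
gripper_width: 1.002
t: 8.2
position: [0.5482, -0.0529, 0.2745]
tcp_rot: [2.116, 1.443, -0.87]
wrist_force: [0.2, 0.3, -0.5]
gripper_width: 1.001
[-0.1   0.45 -0.14  1.24 -0.75  1.95] 1.0009189210289913
```

View pics/c6.png

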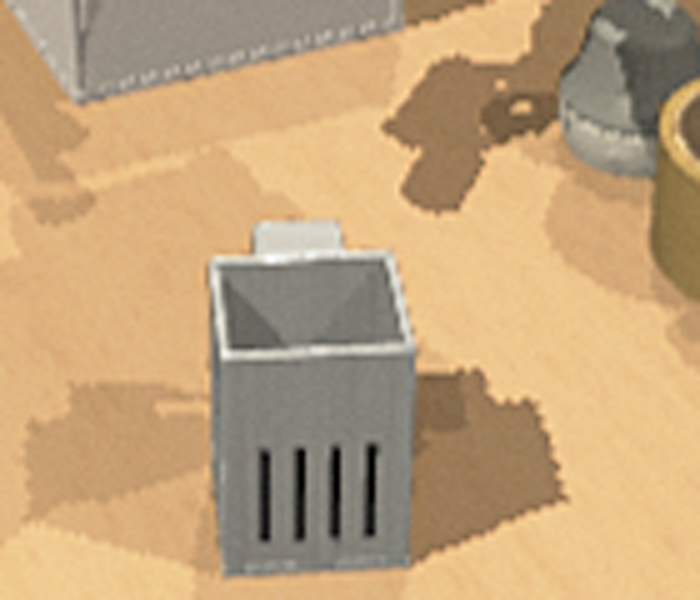

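View pics/c6d.png

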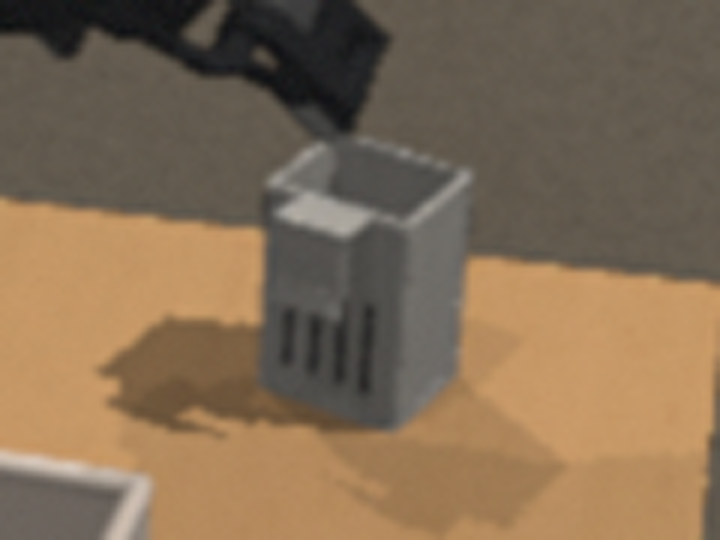

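The cup stands upright and free on the table, with the gripper clear of it. Next I measure its pose and plan the fresh vertical hold.

```bash
cat > m2.py <<'E'
from plan import *
cs=imaging.camera("scene");cd=imaging.camera("side")
f=lambda p,o,s:[o[0]+(p[0]+.5)/s-.5,o[1]+(p[1]+.5)/s-.5]
A=[f(p,(280,270),5) for p in [(218,355),(412,348),(390,255),(210,260)]]
B=[f(p,(300,180),6) for p in [(470,172),(335,140),(265,188),(405,224)]]
pa=np.array([plane(cs,u,.08) for u in A]);pb=np.array([plane(cd,u,.08) for u in B])
print(pa.round(4),pb.round(4))
P=(pa+pb)/2
c=P.mean(0);x=(P[2]+P[3]-P[0]-P[1])[:2];x/=np.linalg.norm(x);y2=(P[0]+P[3]-P[1]-P[2])[:2];y2/=np.linalg.norm(y2)
xx=np.array([x[0],x[1]])+np.array([y2[1],-y2[0]]);xx/=np.linalg.norm(xx)
print("centre",c,"az x",np.degrees(np.arctan2(x[1],x[0])),"az from y",np.degrees(np.arctan2(y2[1],y2[0]))-90,"mean",xx)
E
python3 m2.py
```

```text
[[ 0.4362 -0.2642  0.08  ]
 [ 0.4851 -0.2847  0.08  ]
 [ 0.5004 -0.2453  0.08  ]
 [ 0.4527 -0.2246  0.08  ]] [[ 0.4378 -0.2647  0.08  ]
 [ 0.485  -0.2765  0.08  ]
 [ 0.5021 -0.238   0.08  ]
 [ 0.4539 -0.2249  0.08  ]]
centre [ 0.46914354 -0.25285879  0.08      ] az x 67.59424638188571 az from y 71.0288256242302 mean [0.35328649 0.93551518]
```

```bash
python3 - <<'E'
from plan import *
o=status.get_obs();R0=R.from_rotvec(o["tcp_rot"]);p=o["position"]
pt=np.array([.469,-.2525,.32])
for i in range(1,11):
    f=min(1,i/7); yaw=max(0,i-7)*6.5
    th=R.from_rotvec(cy*np.radians(-45*f))
    r=R.from_euler('z',yaw,degrees=True)*th*R.from_matrix(T2)*R0.inv()
    if i<7: r=R.from_rotvec(((th*R.from_matrix(T2))*R0.inv()).as_rotvec())
    print(r.as_rotvec(degrees=True).round(1).tolist(),((pt-p)*min(1,i/9)).round(3).tolist())
E
```

```text
[5.9, -2.3, 0.0] [-0.009, -0.022, 0.005]
[11.9, -4.7, 0.0] [-0.017, -0.044, 0.011]
[17.9, -7.0, 0.0] [-0.026, -0.066, 0.016]
[23.9, -9.4, 0.0] [-0.035, -0.088, 0.021]
[29.8, -11.7, 0.0] [-0.043, -0.11, 0.027]
[35.8, -14.1, 0.0] [-0.052, -0.132, 0.032]
[41.8, -16.4, 0.0] [-0.061, -0.154, 0.038]
[42.7, -14.0, 6.2] [-0.069, -0.176, 0.043]
[43.5, -11.6, 12.4] [-0.078, -0.198, 0.048]
[44.2, -9.1, 18.5] [-0.078, -0.198, 0.048]
```

```bash
python3 -m pendant '{"rot":[[5.9,-2.3,0],[11.9,-4.7,0],[17.9,-7,0],[23.9,-9.4,0],[29.8,-11.7,0],[35.8,-14.1,0],[41.8,-16.4,0],[42.7,-14,6.2],[43.5,-11.6,12.4],[44.2,-9.1,18.5]],"slide":[[-0.009,-0.022,0.01],[-0.017,-0.044,0.02],[-0.026,-0.066,0.03],[-0.035,-0.088,0.035],[-0.043,-0.11,0.04],[-0.052,-0.132,0.045],[-0.061,-0.154,0.048],[-0.069,-0.176,0.048],[-0.078,-0.198,0.048],[-0.078,-0.198,0.048]],"gripper":[1,1,1,1,1,1,1,1,1,1]}' 60
python3 -m pendant '{"rot":[[0,0,7],[0,0,14],[0,0,21],[0,0,28],[0,0,35],[0,0,42],[0,0,49],[0,0,56],[0,0,63],[0,0,70]],"slide":[[0,0,0],[0,0,0],[0,0,0],[0,0,0],[0,0,0],[0,0,0],[0,0,0],[0,0,0],[0,0,0],[0,0,0]],"gripper":[1,1,1,1,1,1,1,1,1,1]}' 60
python3 -m pendant '{"rot":[[0,0,7],[0,0,14],[0,0,21],[0,0,28],[0,0,35],[0,0,42],[0,0,49],[0,0,56],[0,0,63],[0,0,70]],"slide":[[0,0,0],[0,0,0],[0,0,0],[0,0,0],[0,0,0],[0,0,0],[0,0,0],[0,0,0],[0,0,0],[0,0,0]],"gripper":[1,1,1,1,1,1,1,1,1,1]}' 60
cat > step3.py <<'E'
from plan import *
o=status.get_obs();print(o["q"].round(2))
TV=tool(-up,cy)
print("to above",rel(np.array([.469,-.2525,.30]),TV,o),"to grasp",rel(np.array([.469,-.2525,.212]),TV,o))
E
python3 step3.py
```

```text
t: 9.23
position: [0.4671, -0.2565, 0.3188]
tcp_rot: [-2.256, -2.186, 0.002]
wrist_force: [-1.0, 0.0, 0.9]
gripper_width: 0.995
t: 10.07
position: [0.4665, -0.257, 0.3179]
tcp_rot: [-0.587, -3.086, 0.002]
wrist_force: [0.4, -0.7, 0.0]
gripper_width: 1.001
t: 10.9
position: [0.4658, -0.2576, 0.317]
tcp_rot: [1.297, -2.861, 0.001]
wrist_force: [-0.2, -0.0, 0.3]
gripper_width: 0.996
[-0.66  0.27 -0.19  1.11 -0.   -1.51]
to above (array([ 0. , -0. , 19.8]), array([ 0.0032,  0.0051, -0.017 ])) to grasp (array([ 0. , -0. , 19.8]), array([ 0.0032,  0.0051, -0.105 ]))
```

```bash
python3 -m pendant '{"rot":[[0,0,5],[0,0,10],[0,0,15],[0,0,19.8],[0,0,19.8],[0,0,19.8],[0,0,19.8],[0,0,19.8],[0,0,19.8],[0,0,19.8]],"slide":[[0.001,0.001,0],[0.002,0.003,0],[0.003,0.005,-0.005],[0.003,0.005,-0.01],[0.003,0.005,-0.015],[0.003,0.005,-0.017],[0.003,0.005,-0.017],[0.003,0.005,-0.017],[0.003,0.005,-0.017],[0.003,0.005,-0.017]],"gripper":[1,1,1,1,1,1,1,1,1,1]}' 60
python3 step3.py; python3 - <<'E'
from plan import *
o=status.get_obs();c=imaging.camera("wrist");cv2.imwrite("pics/w7.png",c["img"])
ctr=np.array([.469,-.2525,.08]);cx=-d
print(proj(c,[ctr+cx*a+cy*b for a in(-.023,.023) for b in(-.027,.027)],o))
E
```

```text
t: 11.73
position: [0.4688, -0.2527, 0.3002]
tcp_rot: [1.768, -2.596, 0.001]
wrist_force: [0.6, 0.8, 0.5]
gripper_width: 1.0
[-0.65  0.28 -0.22  1.07 -0.   -1.85]
to above (array([0.1, 0. , 0.1]), array([ 0.0002,  0.0002, -0.0002])) to grasp (array([0.1, 0. , 0.1]), array([ 0.0002,  0.0002, -0.0882]))
[[274.07097603 230.25666377]
 [375.33077661 230.12085268]
 [277.65586833 306.86738313]
 [371.95557638 306.75965811]]
```

View pics/w7.png

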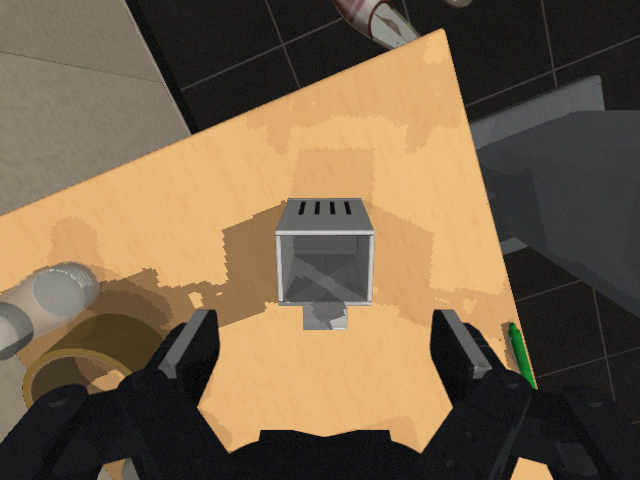

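The cup's mouth appears at columns 276–374 and rows 232–304. It is centred on the prediction and square to the jaws, so I descend and grip.

```bash
python3 -m pendant '{"rot":[[0,0,0],[0,0,0],[0,0,0],[0,0,0],[0,0,0],[0,0,0],[0,0,0],[0,0,0],[0,0,0],[0,0,0]],"slide":[[0,0,-0.012],[0,0,-0.024],[0,0,-0.036],[0,0,-0.048],[0,0,-0.06],[0,0,-0.07],[0,0,-0.078],[0,0,-0.084],[0,0,-0.087],[0,0,-0.087]],"gripper":[1,1,1,1,1,1,1,1,1,1]}' 60
python3 -m pendant '{"rot":[[0,0,0],[0,0,0],[0,0,0],[0,0,0],[0,0,0],[0,0,0],[0,0,0],[0,0,0],[0,0,0],[0,0,0]],"slide":[[0,0,0],[0,0,0],[0,0,0],[0,0,0],[0,0,0],[0,0,0],[0,0,0],[0,0,0],[0,0,0],[0,0,0]],"gripper":[0,0,0,0,0,0,0,0,0,0]}' 70
python3 step3.py
```

```text
t: 12.62
position: [0.4688, -0.2526, 0.2127]
tcp_rot: [1.769, -2.596, 0.0]
wrist_force: [0.3, -0.5, 0.2]
gripper_width: 0.998
t: 13.45
position: [0.4689, -0.2527, 0.2134]
tcp_rot: [1.769, -2.596, 0.002]
wrist_force: [-0.3, 0.5, 5.8]
gripper_width: 0.623
[-0.65  0.36 -0.35  0.86 -0.   -1.85]
to above (array([0.1, 0. , 0.1]), array([0.0001, 0.0002, 0.0866])) to grasp (array([0.1, 0. , 0.1]), array([ 0.0001,  0.0002, -0.0014]))
```

```bash
python3 -m pendant '{"rot":[[0,0,0],[0,0,-2],[0,0,-8],[0,0,-15],[0,0,-22],[0,0,-29],[0,0,-36],[0,0,-43],[0,0,-50],[0,0,-57]],"slide":[[0,0,0.01],[0,0,0.03],[0,0,0.055],[0,0,0.08],[0,0,0.105],[0,0,0.125],[0,0,0.137],[0,0,0.137],[0,0,0.137],[0,0,0.137]],"gripper":[0,0,0,0,0,0,0,0,0,0]}' 70
python3 -m pendant '{"rot":[[0,0,-5],[0,0,-10],[0,0,-14],[0,0,-14],[0,0,-14],[0,0,-14],[0,0,-14],[0,0,-14],[0,0,-14],[0,0,-14]],"slide":[[-0.003,0.03,0],[-0.006,0.065,0],[-0.01,0.1,0],[-0.012,0.14,0],[-0.014,0.18,0],[-0.015,0.22,0],[-0.015,0.26,0],[-0.015,0.3,0],[-0.015,0.33,0],[-0.015,0.355,0]],"gripper":[0,0,0,0,0,0,0,0,0,0]}' 70
cat > step4.py <<'E'
from plan import *
o=status.get_obs();print(o["q"].round(2))
tx=np.array([.9988,-.0488,0]);ty=np.array([.0488,.9988,0])
print(rel(np.array([.4723,.1040,.35]),tool(-up,ty),o))
E
python3 step4.py;python3 - <<'E'
from h import *
for n in ("scene","side","wrist"): cv2.imwrite(f"pics/{n}8.png",imaging.camera(n)["img"])
E
```

```text
t: 14.28
position: [0.4688, -0.2525, 0.3513]
tcp_rot: [0.306, -3.126, 0.003]
wrist_force: [0.1, 0.1, -1.5]
gripper_width: 0.619
t: 15.12
position: [0.453, 0.1048, 0.352]
tcp_rot: [-0.075, -3.141, 0.002]
wrist_force: [0.6, 0.2, 0.0]
gripper_width: 0.623
[ 0.05  0.14 -0.27  1.16 -0.    0.09]
(array([ 0.1, -0. , -0.1]), array([ 0.0193, -0.0008, -0.002 ]))
```

View pics/scene8.png

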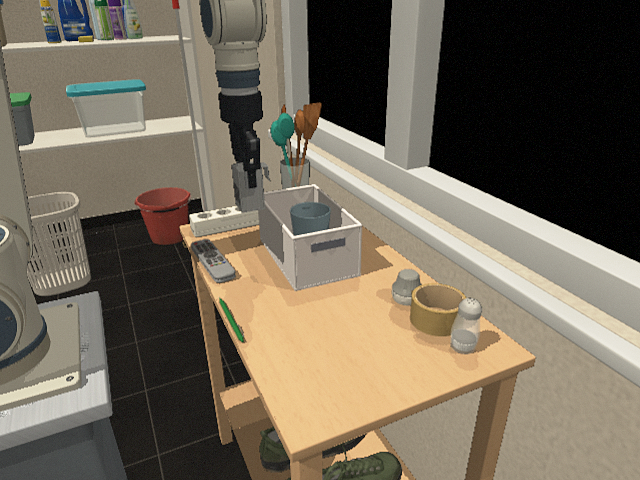

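View pics/side8.png

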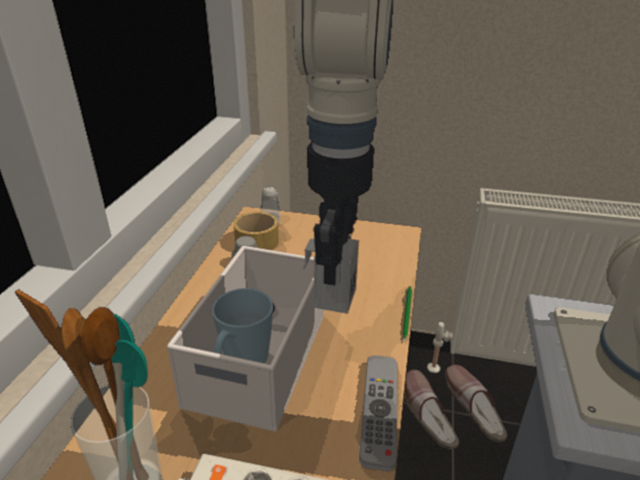

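View pics/wrist8.png

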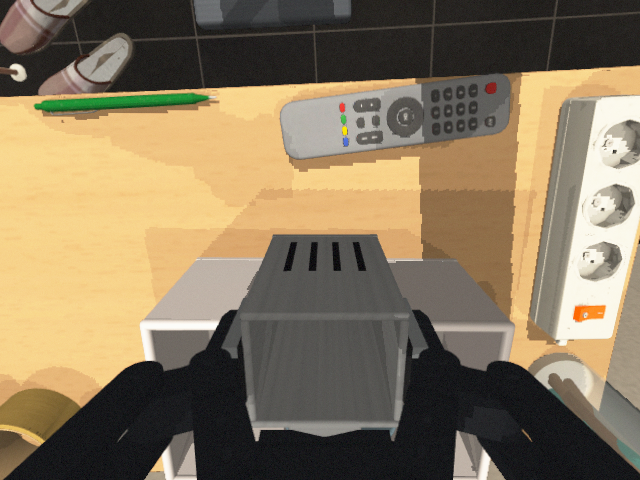

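The cup is held over the outside of the tub. The wrist camera sees the near rim at about row 323, with corners at about (146,323) and (512,323). I refine the rim position from this view.

```bash
python3 - <<'E'
from h import *
w=cv2.imread("pics/wrist8.png");crop(w,130,300,240,350,7,"pics/c8a.png");crop(w,410,300,520,350,7,"pics/c8b.png")
for u in (165,180,200,215,430,445,460,480,495):
    print(u,[int(x) for x in w[310:338,u].mean(1)])
E
```

```text
165 [179, 176, 178, 178, 177, 180, 179, 176, 164, 172, 201, 226, 238, 246, 250, 251, 251, 250, 244, 227, 154, 104, 105, 103, 104, 105, 106, 106]
180 [178, 180, 180, 177, 180, 180, 179, 179, 179, 173, 201, 225, 237, 247, 250, 251, 251, 250, 245, 233, 153, 103, 103, 104, 105, 104, 105, 104]
200 [180, 177, 179, 180, 180, 177, 179, 179, 181, 165, 199, 224, 237, 247, 251, 251, 251, 251, 245, 227, 140, 106, 107, 106, 107, 105, 104, 105]
215 [180, 178, 178, 179, 180, 180, 181, 178, 179, 185, 197, 223, 236, 247, 251, 251, 251, 242, 225, 166, 90, 37, 21, 22, 19, 22, 27, 28]
430 [108, 106, 106, 107, 104, 108, 107, 106, 104, 99, 96, 65, 31, 26, 25, 21, 22, 26, 25, 24, 29, 23, 26, 24, 24, 29, 16, 18]
445 [103, 105, 105, 104, 105, 103, 103, 103, 107, 105, 98, 108, 119, 130, 142, 159, 170, 180, 184, 183, 179, 135, 113, 114, 111, 109, 108, 110]
460 [106, 107, 104, 105, 106, 104, 106, 107, 107, 107, 98, 105, 120, 127, 141, 154, 169, 178, 184, 182, 179, 146, 120, 113, 112, 116, 113, 115]
480 [104, 107, 105, 106, 103, 107, 105, 103, 107, 107, 100, 106, 115, 129, 136, 153, 168, 178, 183, 185, 181, 148, 120, 113, 116, 114, 116, 118]
495 [109, 107, 105, 104, 107, 102, 106, 108, 107, 105, 103, 104, 113, 126, 139, 151, 165, 174, 177, 184, 181, 155, 124, 113, 115, 110, 112, 115]
```

View pics/c8a.png

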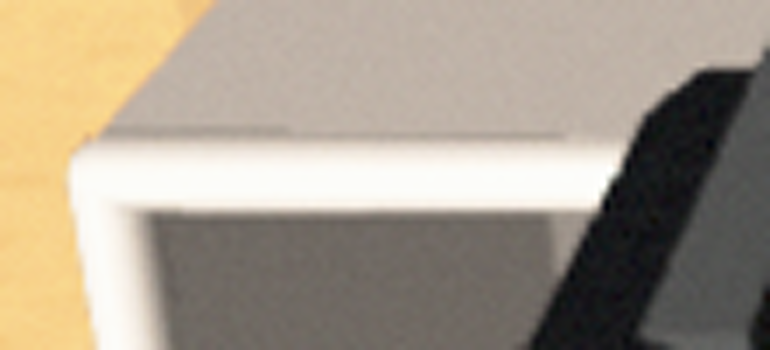

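View pics/c8b.png

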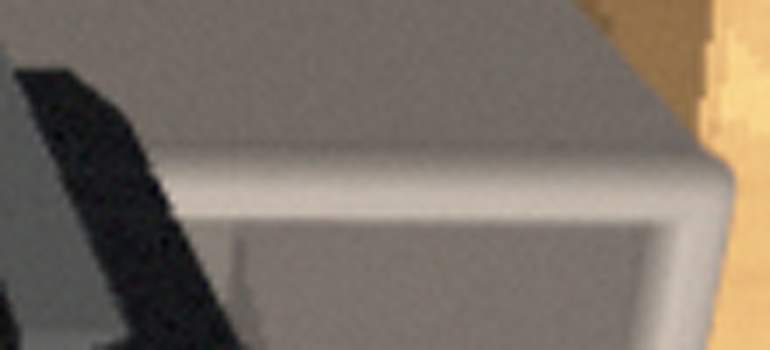

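```bash
cat > m3.py <<'E'
from plan import *
o=status.get_obs();c=imaging.camera("wrist")
A=plane(c,(180,324.9),.1115,o);B=plane(c,(470,326.0),.1115,o)
L=plane(c,(140.3,325),.1115,o);Rr=plane(c,(515,326),.1115,o)
print("bead pts",A,B,"ends",L,Rr,np.linalg.norm(L-Rr),"mid",(L+Rr)/2)
v=A-B if A[1]>B[1] else B-A
print("yaw",np.degrees(np.arctan2(-v[0],v[1])))
E
python3 m3.py
python3 - <<'E'
from h import *
w=cv2.imread("pics/wrist8.png");crop(w,235,300,415,450,4,"pics/c8c.png")
E
```

```text
bead pts [0.49666263 0.00880951 0.1115    ] [0.50577637 0.19526581 0.1115    ] ends [ 0.49550702 -0.01656542  0.1115    ] [0.50693716 0.22393689 0.1115    ] 0.24077377850036247 mid [0.50122209 0.10368573 0.1115    ]
yaw -2.7983146868202384
```

View pics/c8c.png

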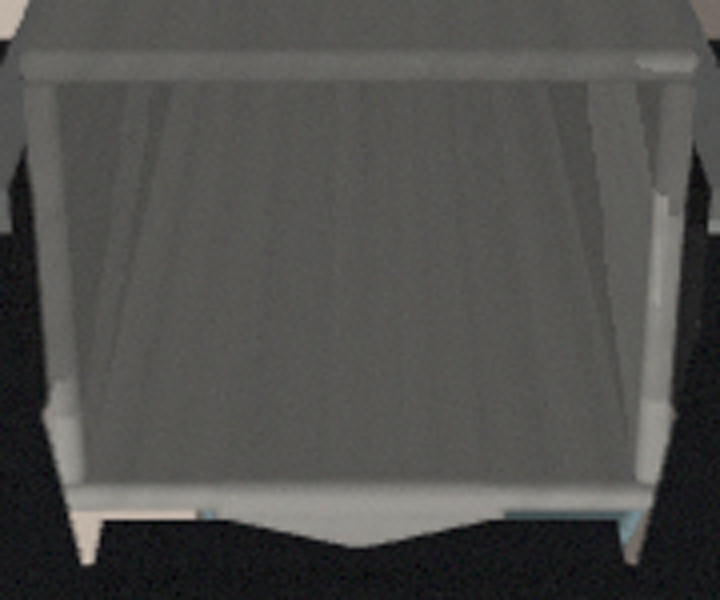

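```bash
python3 - <<'E'
from plan import *
o=status.get_obs();c=imaging.camera("wrist");z=o["position"][2]-.2134+.08
f=lambda X,Y:(235+(X+.5)/4-.5,300+(Y+.5)/4-.5)
F=plane(c,f(360,50),z,o);B=plane(c,f(360,505),z,o);l=plane(c,f(22,52),z,o);r=plane(c,f(698,52),z,o)
print(F,B,np.linalg.norm(F-B),l,r,np.linalg.norm(l-r)); print("centre",(F+B)/2,"tcp",o["position"])
E
```

```text
[0.43007427 0.10423077 0.2182541 ] [0.47471959 0.10213896 0.2182541 ] 0.04469429274114484 [0.42902502 0.07801409 0.2182541 ] [0.43142815 0.13040591 0.2182541 ] 0.052446905713609465
centre [0.45239693 0.10318486 0.2182541 ] tcp [0.45348698 0.10308902 0.3516541 ]
```

Rim from the wrist view: length 240.8 mm, middle (0.501, 0.104), yaw −2.8°. This agrees with the first measurement within 1 mm. I move over the rim, come down part way and check the hook against the rim.

```bash
python3 -m pendant '{"rot":[[0,0,0],[0,0,0],[0,0,0],[0,0,0],[0,0,0],[0,0,0],[0,0,0],[0,0,0],[0,0,0],[0,0,0]],"slide":[[0.005,0,0],[0.01,0.001,0],[0.015,0.001,0],[0.019,0.0015,0],[0.019,0.0015,-0.015],[0.019,0.0015,-0.03],[0.019,0.0015,-0.045],[0.019,0.0015,-0.05],[0.019,0.0015,-0.05],[0.019,0.0015,-0.05]],"gripper":[0,0,0,0,0,0,0,0,0,0]}' 70
python3 step4.py; python3 - <<'E'
from h import *
b=imaging.camera("side");crop(b["img"],250,220,390,330,5,"pics/d9.png")
b=imaging.camera("scene");crop(b["img"],220,140,340,240,6,"pics/s9.png")
o=status.get_obs();c=imaging.camera("wrist");cv2.imwrite("pics/w9.png",c["img"])
E
```

```text
t: 16.2
position: [0.473, 0.1037, 0.3019]
tcp_rot: [-0.077, -3.14, 0.003]
wrist_force: [0.3, 0.5, -1.2]
gripper_width: 0.621
[ 0.04  0.2  -0.32  1.04 -0.    0.09]
(array([ 0.1, -0. ,  0. ]), array([-0.0007,  0.0003,  0.0481]))
```

View pics/d9.png

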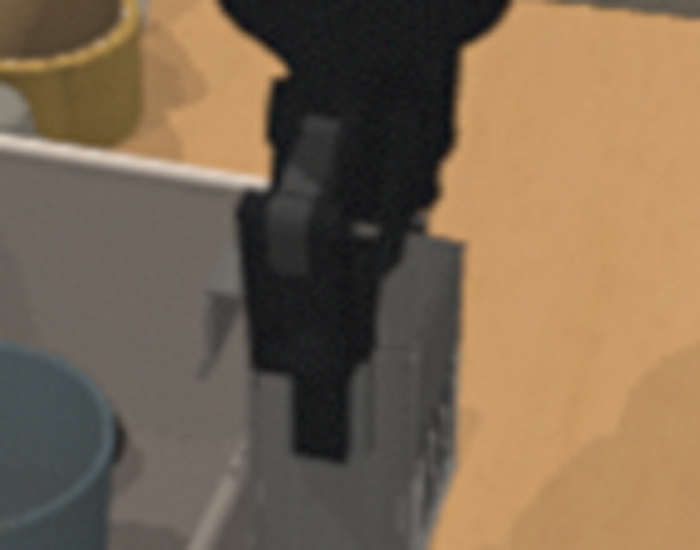

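View pics/s9.png

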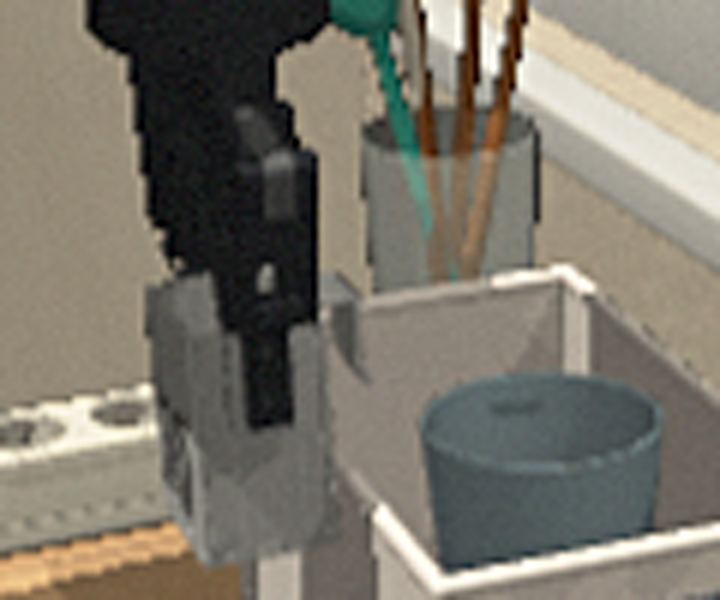

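View pics/w9.png

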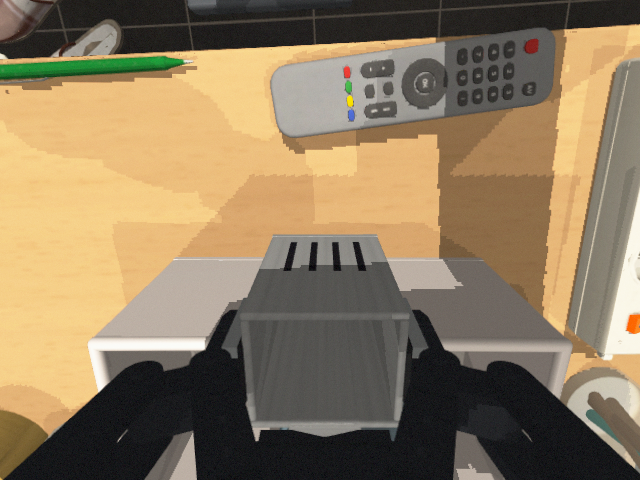

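```bash
python3 - <<'E'
from h import *
cs=imaging.camera("scene");cd=imaging.camera("side");o=status.get_obs();c=imaging.camera("wrist")
for z in(.1375,.1345): print(plane(cd,(290.6,295.3),z),plane(cs,(280.6,203.4),z))
w=c["img"]
for u in (125,150,170,480,510,540): print(u,[int(x) for x in w[334:358,u].mean(1)])
E
```

```text
[0.51320516 0.11354244 0.1375    ] [0.51291403 0.08731387 0.1375    ]
[0.51426768 0.10989047 0.1345    ] [0.51539557 0.09416312 0.1345    ]
125 [174, 174, 162, 160, 185, 208, 224, 234, 242, 247, 248, 249, 249, 250, 248, 243, 223, 158, 104, 104, 104, 102, 106, 104]
150 [176, 175, 159, 161, 188, 209, 224, 234, 241, 247, 249, 250, 250, 250, 248, 242, 231, 183, 104, 104, 101, 104, 103, 104]
170 [175, 175, 153, 160, 186, 210, 224, 237, 243, 247, 249, 249, 250, 250, 248, 240, 231, 173, 101, 103, 103, 102, 106, 102]
480 [102, 104, 103, 99, 102, 106, 115, 125, 134, 144, 153, 161, 170, 178, 181, 179, 178, 166, 132, 110, 110, 111, 113, 111]
510 [102, 102, 101, 100, 100, 106, 112, 122, 131, 140, 152, 161, 166, 173, 178, 177, 178, 167, 139, 110, 112, 112, 114, 112]
540 [102, 102, 102, 100, 101, 105, 109, 121, 126, 139, 147, 156, 167, 174, 178, 180, 179, 178, 166, 111, 113, 114, 110, 111]
```

```bash
python3 - <<'E'
from h import *
o=status.get_obs();c=imaging.camera("wrist");w=c["img"]
A=plane(c,(150,344.3),.1115,o);B=plane(c,(510,345.4),.1115,o);print(A,B,(A+B)/2)
f=(B-A)/(B-A)[1];print("bead x at y=.104",A+f*(.104-A[1]))
z=o["position"][2]-.2134+.08
F=plane(c,(325,312.3),z,o);K=plane(c,(325,426),z,o);print("cup",(F+K)/2,o["position"])
E
```

```text
[0.49643542 0.01540678 0.1115    ] [0.50548375 0.19483682 0.1115    ] [0.50095959 0.1051218  0.1115    ]
bead x at y=.104 [0.50090302 0.104      0.1115    ]
cup [0.47182168 0.10412346 0.16873133] [0.47271628 0.10391021 0.30213133]
```

Hook and rim line up to within about 1 mm. I lower slowly, stopping just short of the rim.

```bash
python3 -m pendant '{"rot":[[0,0,0],[0,0,0],[0,0,0],[0,0,0],[0,0,0],[0,0,0],[0,0,0],[0,0,0],[0,0,0],[0,0,0]],"slide":[[-0.001,0,-0.003],[-0.001,0,-0.006],[-0.001,0,-0.009],[-0.001,0,-0.012],[-0.001,0,-0.015],[-0.001,0,-0.018],[-0.001,0,-0.021],[-0.001,0,-0.024],[-0.001,0,-0.025],[-0.001,0,-0.025]],"gripper":[0,0,0,0,0,0,0,0,0,0]}' 70
python3 -m pendant '{"rot":[[0,0,0],[0,0,0],[0,0,0],[0,0,0],[0,0,0],[0,0,0],[0,0,0],[0,0,0],[0,0,0],[0,0,0]],"slide":[[0,0,-0.003],[0,0,-0.006],[0,0,-0.009],[0,0,-0.012],[0,0,-0.015],[0,0,-0.018],[0,0,-0.02],[0,0,-0.021],[0,0,-0.021],[0,0,-0.021]],"gripper":[0,0,0,0,0,0,0,0,0,0]}' 70
python3 - <<'E'
from h import *
b=imaging.camera("side");crop(b["img"],250,220,390,330,5,"pics/d10.png")
b=imaging.camera("scene");crop(b["img"],220,140,340,240,6,"pics/s10.png")
E
```

```text
t: 17.38
position: [0.4716, 0.1039, 0.2767]
tcp_rot: [-0.076, -3.14, 0.003]
wrist_force: [0.3, -0.7, -1.4]
gripper_width: 0.621
t: 18.22
position: [0.4716, 0.1039, 0.2557]
tcp_rot: [-0.076, -3.14, 0.003]
wrist_force: [0.1, 1.0, -1.3]
gripper_width: 0.623
```

View pics/d10.png

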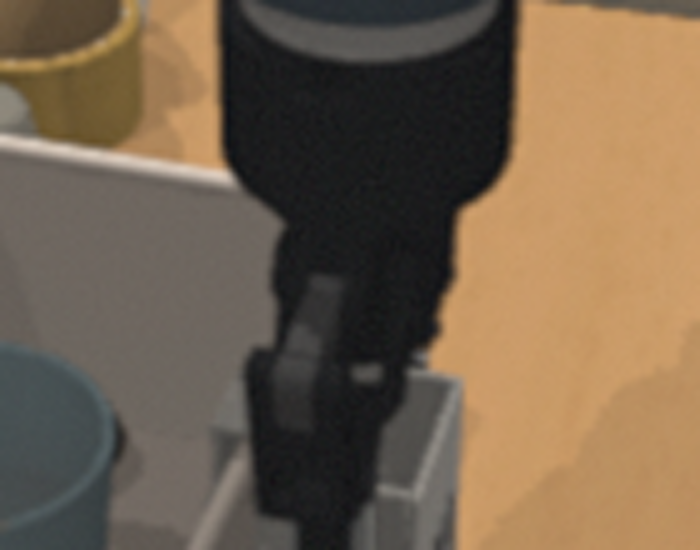

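View pics/s10.png

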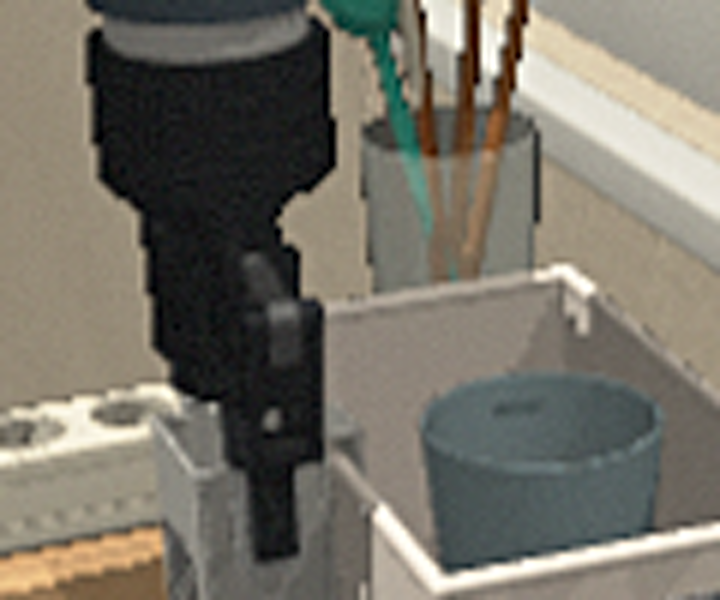

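The hook straddles the rim and the forces are near zero. I lower the last few millimetres to contact.

```bash
python3 -m pendant '{"rot":[[0,0,0],[0,0,0],[0,0,0],[0,0,0],[0,0,0],[0,0,0],[0,0,0],[0,0,0],[0,0,0],[0,0,0]],"slide":[[0,0,-0.001],[0,0,-0.001],[0,0,-0.002],[0,0,-0.002],[0,0,-0.003],[0,0,-0.003],[0,0,-0.004],[0,0,-0.004],[0,0,-0.004],[0,0,-0.004]],"gripper":[0,0,0,0,0,0,0,0,0,0]}' 70
```

```text
t: 19.15
position: [0.4717, 0.1039, 0.2518]
tcp_rot: [-0.076, -3.141, 0.003]
wrist_force: [-0.9, -0.1, -2.0]
gripper_width: 0.622
```

```bash
python3 -m pendant '{"rot":[[0,0,0],[0,0,0],[0,0,0],[0,0,0],[0,0,0],[0,0,0],[0,0,0],[0,0,0],[0,0,0],[0,0,0]],"slide":[[0,0,-0.0005],[0,0,-0.0005],[0,0,-0.001],[0,0,-0.001],[0,0,-0.0015],[0,0,-0.0015],[0,0,-0.0015],[0,0,-0.0015],[0,0,-0.0015],[0,0,-0.0015]],"gripper":[0,0,0,0,0,0,0,0,0,0]}' 70
```

```text
t: 19.98
position: [0.4717, 0.1039, 0.2511]
tcp_rot: [0.076, 3.14, -0.003]
wrist_force: [-2.6, 0.0, 8.7]
gripper_width: 0.624
```

There is contact at the expected height, with about 10 N more upward force. I release, check, then retreat straight up.

```bash
python3 -m pendant '{"rot":[[0,0,0],[0,0,0],[0,0,0],[0,0,0],[0,0,0],[0,0,0],[0,0,0],[0,0,0],[0,0,0],[0,0,0]],"slide":[[0,0,0],[0,0,0],[0,0,0],[0,0,0],[0,0,0],[0,0,0],[0,0,0],[0,0,0],[0,0,0],[0,0,0]],"gripper":[0.65,0.68,0.72,0.8,0.9,1,1,1,1,1]}' 70
python3 -m pendant '{"rot":[[0,0,0],[0,0,0],[0,0,0],[0,0,0],[0,0,0],[0,0,0],[0,0,0],[0,0,0],[0,0,0],[0,0,0]],"slide":[[0,0,0.005],[0,0,0.015],[0,0,0.03],[0,0,0.05],[0,0,0.07],[0,0,0.09],[0,0,0.11],[0,0,0.13],[0,0,0.15],[0,0,0.16]],"gripper":[1,1,1,1,1,1,1,1,1,1]}' 70
python3 - <<'E'
from h import *
b=imaging.camera("side");crop(b["img"],160,220,400,420,3,"pics/d11.png")
b=imaging.camera("scene");crop(b["img"],180,140,380,300,4,"pics/s11.png")
o=status.get_obs();c=imaging.camera("wrist");cv2.imwrite("pics/w11.png",c["img"]);print(o["position"])
E
```

```text
t: 20.82
position: [0.4717, 0.1039, 0.251]
tcp_rot: [0.076, 3.14, -0.003]
wrist_force: [0.5, -0.4, 0.2]
gripper_width: 0.996
t: 21.65
position: [0.4717, 0.1039, 0.4137]
tcp_rot: [0.076, 3.137, -0.002]
wrist_force: [-0.4, -0.9, 0.4]
gripper_width: 0.999
[0.47181875 0.10394635 0.4125806 ]
```

View pics/d11.png

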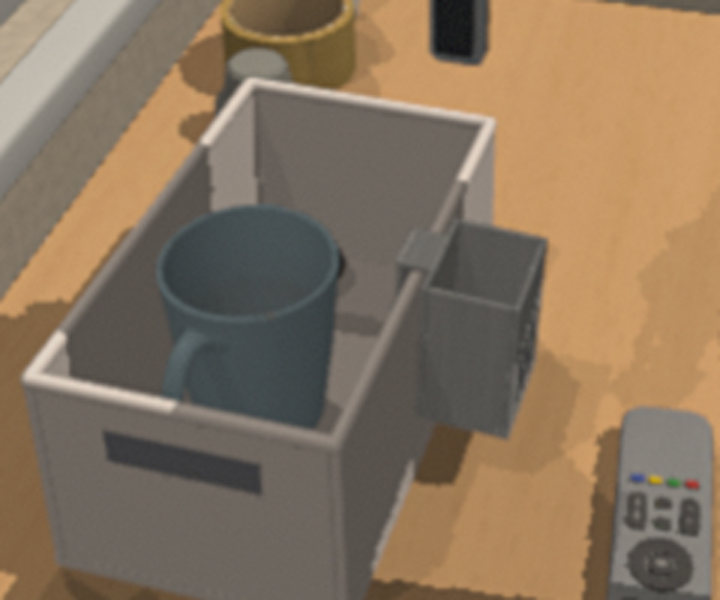

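View pics/s11.png

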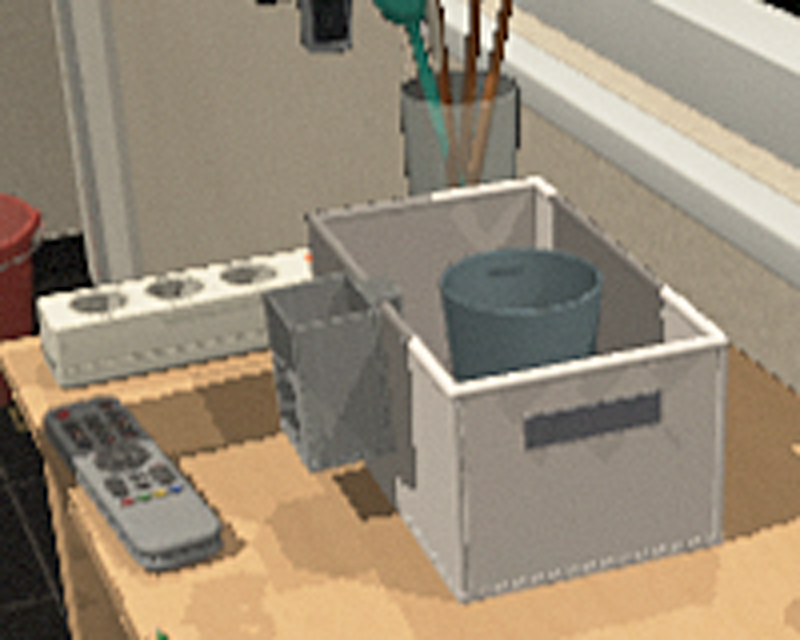

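View pics/w11.png

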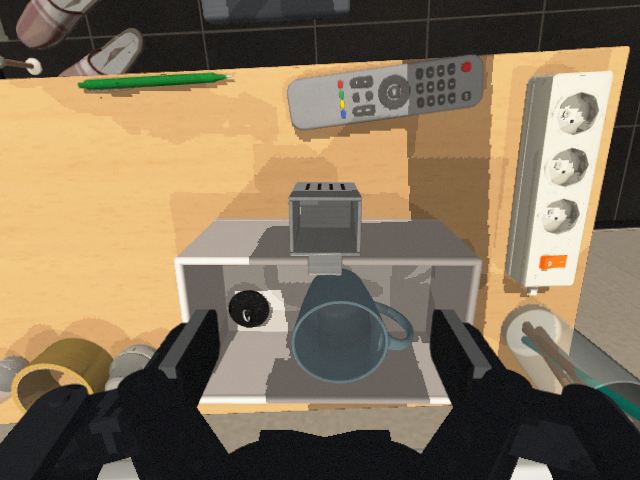

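```bash
python3 - <<'E'
from h import *
o=status.get_obs();c=imaging.camera("wrist")
L=plane(c,(176.5,260.5),.1115,o);Q=plane(c,(481,261),.1115,o);print("rim ends",L,Q,(L+Q)/2)
h=plane(c,(325,258),.118,o);print("strap",h)
for n,r in(("scene",(300,220,365,290)),("side",(165,330,290,430))):
    a=cv2.imread(f"pics/{n}0.png");b=imaging.camera(n)["img"];x0,y0,x1,y1=r
    ga,gb=[cv2.Canny(cv2.cvtColor(i[y0:y1,x0:x1],cv2.COLOR_BGR2GRAY),60,150).astype(np.float32) for i in(a,b)]
    print(n,cv2.phaseCorrelate(ga,gb))
E
```

```text
rim ends [ 0.49405217 -0.0127901   0.1115    ] [0.50573034 0.22388658 0.1115    ] [0.49989125 0.10554824 0.1115    ]
strap [0.49488483 0.10295842 0.118     ]
scene ((-0.06067165019516807, -0.4512221932689684), 0.5604683915038168)
side ((0.27939543893800334, 0.030868747153007803), 0.45536869384765627)
```

```bash
python3 -c "
from station import job;print(job.close_job())"
```

```text
the job is handed in; nothing more can be done
None
```

The cup now hangs by its hook on the near long side of the tub, cup outside and hook inside. I handed the job in at about 22 s on the clock, well under the 58 s limit.

- **Standing it up:** I pinched the lying cup across its flat sides at a 45° lean, lifted it, turned it 90° and set it on the table. After I let go and backed away, both fixed cameras showed it standing free and upright.
- **Hanging it:** I took a fresh vertical hold, turned the cup to match the tub and lowered the hook over the rim. It touched at the expected height with about 10 N. I then let go and retreated straight up; the wrist force was back near zero and the robot was touching nothing.

**Last checks:**
- **Seating:** The pictures show the hook strap over the rim, with the cup outside and the tongue inside. That the hook is right down rests on the contact height and force, as I did not measure the gap afterwards.
- **Position along the rim:** The hook is about 2–3 mm from the middle of that side (y = 0.103 against 0.1055 m), which is within the camera error.
- **Across the rim:** The last wrist reading put the strap 5 mm to the robot side of the rim's centreline. It came from a rough pixel pick, so I relied on the pictures instead.
- **Tub and other things:** Comparing the tub with the first pictures showed a shift of under half a pixel. I only looked at the other objects by eye, and they seemed undisturbed.

One small disagreement: while I held the cup over the rim, the scene and side cameras put the hook's middle about 4 mm from where the arm pose put it along the rim. I went with the wrist view and the arm pose.

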